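Close the slotted cooling-water adjuster

ROBOT

A 6-joint arm with a two-finger parallel gripper is mounted at the origin on the work surface. World frame = base frame: x ahead of the robot, y to its left, z up, the work surface at z = 0. Lengths are in m, angles in rad, forces in N, time in s.
With the tool pointing down it reaches from about 0.35 to 0.975 m from the base axis. Payload 7.1 kg.
Tool frame: the origin (TCP) lies midway between the tips of the shut fingers; the grasp point (between the pads) lies 19 mm behind it; z points along the fingers, y is the direction in which the jaws open and shut (so a half turn about z gives the same grasp; the last joint's range is limited). The gripper opens to 88 mm and grips with 3 to 60 N. Pads are 20 mm wide; open, the fingers measure 115 mm over their backs; the gripper's body (75 mm by 178 mm) begins 61 mm behind the grasp point.
Start: joints at [-1.329, 0.423, 1.63, -0, 1.089, -0.019], TCP at [0.161, -0.604, 0.223] pointing down, gripper open.
Joint ranges: [-3, 3], [-0.9, 2.11], [0.09, 2.58], [-1.31, 4.45], [0.11, 2.69], [-2.54, 2.54]. Speed limits (rad/s): [2.39, 2.39, 3.01, 3.14, 3.14, 3.14].

INTERFACE

Orientations are given as a rotation vector (axis times angle).
In Python, from rig import manip gives the robot as it stands.
- The arm moves only by the tool send_rows, never from a script. Its argument "rows" is a list of rows, each a list of 3 entries, a list of its own where there are three numbers: the finger opening in mm, from 0 to 87.8, then the shift along the tool's x, y, z in mm, then the turn about the tool's z in degrees. A call has 1 to 8 rows; each row shifts and turns the commanded pose from where the row before left it, along the tool's axes as they then stand; what a row does not reach is not made up. A row lasts 1/12 s, in which the tool goes at most 41.7 mm and 7.16 degrees, less where a joint would pass 70% of its speed; a pose out of reach is approached as far as the arm can. A call is refused whole if a number of a shift passes 41.7 or a number of a turn 7.16, either way. A call with a gripper value outside its range is refused whole. The fingers move at their own pace and stop on an object; "grip_force" is the grip in N (left out, the last holds). Time passes only in rows, so rows that do not move let the fingers close. It gives the time, the measured TCP pose, the force and the opening at its end, in the units of the state.
- manip.get_state(): the state, without advancing time (a new reading comes with each control period).
- manip.camera(name): name is "side" or "top"; returns a dict with "pixels" (420x560x3 uint8, red, green, blue), "depth" (420x560 float32, m along the optical axis (not along the pixel's ray), 0 where there is no reading), "mtx" (3x3 intrinsics, pixels), "dist" ([k1, k2, p1, p2, k3] as OpenCV has them; the pictures are not rectified), "world_to_cam" (4x4, takes a point from world to camera coordinates). Camera axes: x right, y up, looking along -z (the intrinsics and any distortion apply to the point x, -y, -z); pixel columns grow to the right and rows downward; lengths in m; the calibration is good to about 2 mm. A picture is of the moment at which its call begins.
- manip.sign_off(): hands the job in, once; it reports no verdict.
Trained networks look in a picture, given as the dict that the camera call returned (one of the last four; its "shot" number tells which), for a name from the list of things; names that differ only in an ending like _2 or _b are one class to them, and where a whole thing is asked for, a point or a joint stands for the part that bears it (a point fixed in the world has none). Each returns a list of dicts, best first, with "confidence" (0 to 1); they miss things now and then, are a little off and sometimes report something else, mostly with a low value. They report only what shows in the picture. A call takes as long as a camera call. They do not tell look-alikes from the thing itself.
- manip.search_frame(query, picture): "at" ([x, y, z] in m, in the coordinates of the camera as it stood for that picture, good to about 4 mm: the middle of the surface that is visible of it).
The state is a dict: "t": time; "joint_positions": joint angles; "qd": joint speeds; "joint_torque": joint torques, N m; "eef_pos": TCP position; "tool_rot": TCP orientation; "ft_force": force on the tool from outside, world axes, zero at the start; "ft_torque": the same for the moment, N m; "width": finger opening in m.
Only numpy, scipy, OpenCV 4.12 (cv2) and the standard library are available. Lean on these libraries where they do the work, as an engineer would, in place of code of your own. Each camera call takes 0.05 s, during which the arm holds its last target.

TASK

Close the cooling-water block that has the slotted adjuster: take the flat-bladed screwdriver from the tool stand, let its blade drop into the slot, and turn the adjuster clockwise (seen from above) to its stop. Then put the screwdriver back upright in the stand, hanging by its collar.

Things in the scene. Friction and masses are not known exactly. Their poses are not given: they have to be found in the camera images.
- driver_grip (a point): Handle centre of the flat-bladed screwdriver (160 g), upright in stand. Grey flat-sided handle: 22 mm thick (x, grip here), 38 wide (y), 64 tall. Collar: 54 mm disc, underside 38 mm below this point. Then a 14 mm shank and a flat blade, 24 wide (y), 4 thick (x), tip 113 mm below this point. The other driver, 100 mm off, has a stubby round handle (top 136 mm above the table) and a cross tip.
- stand: Fixed grey tool stand, origin under its centre on the table, z up. Plate 80 mm (x) by 190 (y), 10 thick, top face 95 mm up, open below between end walls. Two round 38 mm through holes at x = 0, y = -50 and +50 mm: one holds this screwdriver, one the cross driver. A driver hangs by its collar on the plate (handle centre then 133 mm above the table); the blade passes a hole at any yaw.
- slot (a point): Top centre of the slot in the brass adjuster's head, 60 mm above the table; z up, y along the slot, turns with it. Head 54 mm across; slot runs right across, 9 mm wide, 12 deep, edges chamfered 3 mm (15 wide at top). Fixed aluminium block below, 64 x 64 x 40 mm, a hose tail on two opposite sides. Blade on slot bottom: handle centre 101 mm above this point. Like blocks have a cross or hexagon head.
- adjuster (a joint): Angle (rad), grows clockwise seen from above. 0 = open, slot along the line of the hose tails; starts at 0.3 to 0.55. Hard stop at 1.571 = closed, slot square across that line. Light friction, 0.1 N m; stays where left. The blade has about 0.2 rad of play in the slot either way, so the tool must turn that much more; 0.3 rad too much at the stop does no harm.
There are look-alikes about, which are no part of the job. Leave any red look-alike of the part that bears driver_grip alone.

How it is judged:
On the way, in this order (a step that is already met when the one before it is completed fails the run):
1. the screwdriver's blade is down in the slot, before the adjuster has been turned far (z of driver_grip in the frame of slot between 0.09 and 0.106 m and horizontal distance between driver_grip and slot below 0.018 m and angle between driver_grip's own z axis and vertical below 0.2 rad and value of joint adjuster below 0.9 rad), for 0.1 s.
2. the adjuster is turned to its stop with the blade in the slot (z of driver_grip in the frame of slot between 0.09 and 0.106 m and horizontal distance between driver_grip and slot below 0.018 m and angle between driver_grip's own z axis and vertical below 0.2 rad and value of joint adjuster above 1.38 rad), for 0.1 s.
At the end, for the whole second after the job is handed in: The adjuster is within 0.19 rad (11 degrees) of its closed stop, and the flat-bladed screwdriver hangs by its collar in a hole of the stand: handle centre within 16 mm of the stand's centre line, about 133 mm (127 to 138) above the table, tilted less than 0.12 rad (7 degrees) (value of joint adjuster above 1.38 rad and x of driver_grip in the frame of stand between -0.016 and 0.016 m and y of driver_grip in the frame of stand between -0.07 and 0.07 m and z of driver_grip in the frame of stand between 0.127 and 0.138 m and angle between driver_grip's own z axis and vertical below 0.12 rad); the robot touches nothing.
It also fails if it takes over 51 s, if anything falls off the work surface, if the arm or the gripper's body presses on something with over 40 N, if the wrist force passes 120 N, or if a joint passes its speed limit or range.

## Working session

There is one attempt and no reset: what is moved stays moved. The work goes in short steps, Python scripts to look and compute and a tool call to move; the robot and the scene stay as the last step left them, time stands still between calls to the robot, and variables do not carry over. Pictures are saved under pics/ and viewed, and the job is handed in when it is done.

Besides the shell and the picture viewer there is one more tool, called as name(argument=value, ...), one argument or row to a line, values as JSON. send_rows: Moves the arm, as the interface text tells. Its arguments: {"type":"object","properties":{"rows":{"type":"array"},"grip_force":{"type":"number"}},"required":["rows"]}

```bash
mkdir -p pics; ls; cat > h.py <<'E'
import numpy as np, cv2
from rig import manip
def world(c,u,v,d=None):
    if d is None: d=c["depth"][int(v),int(u)]
    p=cv2.undistortPoints(np.array([[[u,v]]],float),c["mtx"],np.array(c["dist"]))[0,0]
    pc=np.array([p[0]*d,-p[1]*d,-d,1]); return (np.linalg.inv(c["world_to_cam"])@pc)[:3]
def c2w(c,at): return (np.linalg.inv(c["world_to_cam"])@np.r_[at,1])[:3]
def pix(c,p):
    q=(np.array(c["world_to_cam"])@np.r_[p,1])[:3]; q=np.array([q[0],-q[1],-q[2]])
    r,_=cv2.projectPoints(q.reshape(1,1,3),np.zeros(3),np.zeros(3),c["mtx"],np.array(c["dist"])); return r[0,0]
def cloud(c):
    d=c["depth"];h,w=d.shape
    vv,uu=np.mgrid[0:h,0:w]
    p=cv2.undistortPoints(np.stack([uu,vv],-1).reshape(-1,1,2).astype(float),c["mtx"],np.array(c["dist"])).reshape(h,w,2)
    P=np.stack([p[...,0]*d,-p[...,1]*d,-d,np.ones_like(d)],-1)
    W=P@np.linalg.inv(c["world_to_cam"]).T
    W[d==0]=np.nan
    return W[...,:3]
def save(c,n,box=None,k=1):
    im=c["pixels"][...,::-1]
    if box: im=im[box[1]:box[3],box[0]:box[2]]
    im=cv2.resize(im,None,fx=k,fy=k,interpolation=cv2.INTER_CUBIC) if k!=1 else im
    cv2.imwrite("pics/"+n,np.ascontiguousarray(im))
E
python3 - <<'E'
from h import *
import pickle
for n in("top","side"):
    c=manip.camera(n); save(c,n+"1.png"); pickle.dump(c,open(n+"1.pkl","wb"))
    for q in("driver_grip","stand","slot","adjuster"):
        for r in manip.search_frame(q,c):
            w=c2w(c,r["at"]); print(n,q,round(r["confidence"],2),w.round(3),pix(c,w).round())
print(manip.get_state())
E
```

```text
pics
top driver_grip 0.97 [0.512 0.301 0.131] [193. 230.]
top driver_grip 0.95 [0.507 0.417 0.112] [141. 234.]
top stand 0.94 [0.518 0.255 0.096] [219. 228.]
top slot 0.7 [ 0.499 -0.205  0.055] [429. 234.]
top adjuster 0.88 [ 0.502 -0.208  0.058] [431. 232.]
side driver_grip 0.63 [0.516 0.326 0.122] [283. 274.]
side driver_grip 0.61 [0.498 0.437 0.099] [283. 343.]
side stand 0.82 [0.528 0.318 0.092] [276. 284.]
side slot 0.7 [ 0.501 -0.198  0.059] [323. 154.]
side adjuster 0.79 [ 0.496 -0.196  0.058] [325. 155.]
{'t': 0.5, 'joint_positions': array([-1.32902763e+00,  4.23102566e-01,  1.62991799e+00, -1.42050959e-05,
        1.08860313e+00, -1.89718343e-02]), 'qd': array([ 0.00202102, -0.00135394,  0.00209134, -0.00069156, -0.00199391,
        0.00028031]), 'joint_torque': array([ 1.14406233e-03, -5.44137383e+01, -2.73814970e+01,  6.44330168e-02,
        1.77133048e-02, -6.17250208e-06]), 'eef_pos': array([ 0.16115389, -0.60383692,  0.22266638]), 'tool_rot': array([-3.11490202e+00, -4.08417481e-01,  2.50653186e-05]), 'ft_force': array([-0.22935111, -0.65090173, -0.11961846]), 'ft_torque': array([ 0.02813034, -0.0032931 ,  0.0220464 ]), 'width': 0.08789602948030713}
```

View pics/top1.png

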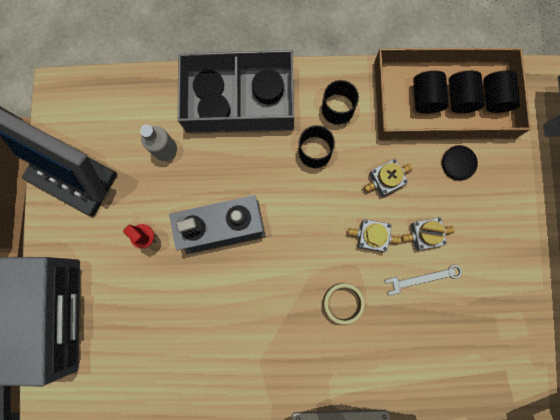

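View pics/side1.png

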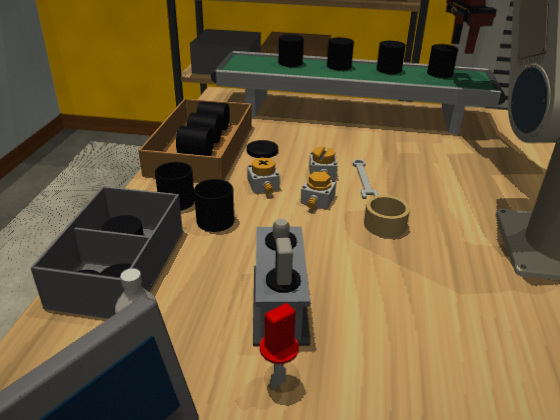

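Top view: the stand is at about (217,224). The grey flat handle is at (190,227), the round cross driver at (237,216), and the red look-alike at (140,236). There are three block heads: (431,233) slotted, (376,235) hexagon and (391,175) cross. I'll check these in enlarged crops and measure them.

```bash
python3 - <<'E'
from h import *
import pickle
c=pickle.load(open("top1.pkl","rb"))
a=c["pixels"][190:260,120:270,::-1]; b=c["pixels"][195:265,340:490,::-1]
im=np.vstack([cv2.resize(x,(640,299),interpolation=cv2.INTER_CUBIC) for x in(a,b)])
cv2.imwrite("pics/crop1.png",im)
W=cloud(c); Z=W[...,2]
g=lambda m:W[m]
ui=np.zeros(Z.shape,bool)
def roi(u0,v0,u1,v1):
    m=ui.copy(); m[v0:v1,u0:u1]=1; return m
def rect(m):
    P=W[m]; r=cv2.minAreaRect((P[:,:2]*1000).astype(np.float32)); return len(P),np.median(P,0).round(4),np.round(r[0],1),np.round(r[1],1),round(r[2],1)
# stand plate
m=roi(160,190,270,260)&(Z>0.085)&(Z<0.1); print("stand",rect(m))
m=roi(172,205,215,250)&(Z>0.15); print("handle top",rect(m), Z[roi(172,205,215,250)].max())
m=roi(172,205,215,250)&(Z>0.103)&(Z<.155); print("mid",rect(m))
m=roi(218,200,260,235)&(Z>0.115); print("cross",rect(m))
m=roi(405,210,460,255)&(Z>0.052); print("head",rect(m))
m=roi(405,210,460,255)&(Z>0.03); print("headblk",rect(m))
h=W[roi(405,210,460,255)]; print(np.histogram(h[:,2],bins=np.arange(-.005,.08,.005)))
m=roi(415,215,447,252)
for v in range(216,252,2): print(v,(Z[v,412:450]*1000).round().astype(int))
print(np.linalg.inv(c["world_to_cam"]).round(3),c["mtx"])
E
```

```text
stand (2294, array([0.5311, 0.2603, 0.0966]), array([530.4, 263.1]), array([ 81. , 189.6]), 11.2)
handle top (236, array([0.518 , 0.3084, 0.1658]), array([518.8, 309.6]), array([22.6, 38.4]), 15.1) nan
mid (184, array([0.5094, 0.2987, 0.111 ]), array([517.3, 306.6]), array([45. , 51.2]), 79.8)
cross (151, array([0.5372, 0.2125, 0.1357]), array([538.3, 213.4]), array([26.4, 26.2]), 44.0)
head (409, array([ 0.5017, -0.2094,  0.0604]), array([ 501.1, -210.5]), array([55. , 51.1]), 87.6)
headblk (887, array([ 0.5006, -0.2047,  0.0498]), array([ 501.5, -210.7]), array([ 64.4, 112.3]), 8.8)
(array([390, 983,  37,  14,  10,  47,  93,  54,  96, 215,  81,  48, 162,
       225,   6,   0]), array([-0.005,  0.   ,  0.005,  0.01 ,  0.015,  0.02 ,  0.025,  0.03 ,
        0.035,  0.04 ,  0.045,  0.05 ,  0.055,  0.06 ,  0.065,  0.07 ,
        0.075]))
216 [ 1 -3  3  5  0  3  3  3  3 -4  3  4  2  3  2  0  1  0 -3  1  2  2 -1  2
 -3  3  1 -1  0  1  4  1  1  1  3  2  0  4]
218 [ 0  0 -2  6 -1  2  2  1  5 -1  2  3  4  4  7  0  1  1  3  2  1  4 41 38
 41 43 39 45 42 41 -1  2  2  2  1  2  4  2]
220 [ 2 -3
[... 2233 characters left out ...]
        1                    9
                    0                   -5                    1
                   -5                    2                    2
 -9223372036854775808                   -1                   -1
                    2                   -1]
250 [ 0 -1  1  7 14 21 19  0  3  0  1  2  3  1  3  0  0  5  0 -3  2  0  1 -2
  1  2  3  0  1 -3  4  2  6  2  0  0  4  1]
[[-0.02   0.992 -0.121  0.416]
 [-1.    -0.022 -0.017  0.101]
 [-0.02   0.121  0.992  1.068]
 [ 0.     0.     0.     1.   ]] [[461.36879482   0.         282.93450331]
 [  0.         461.36879482 218.36550356]
 [  0.           0.           1.        ]]<stdin>:23: RuntimeWarning: invalid value encountered in cast
```

View pics/crop1.png

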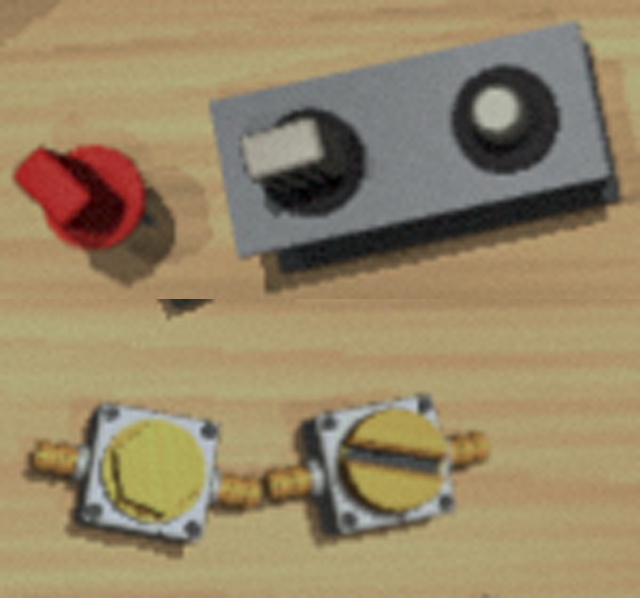

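The crop confirms it. The grey flat handle is in the stand's left hole, and the slotted head is on the right-hand block at (431,233). Next I'll refine the slot position and yaw.

```bash
python3 - <<'E'
from h import *
import pickle
c=pickle.load(open("top1.pkl","rb")); W=cloud(c); Z=W[...,2]
P=W[205:255,400:465].reshape(-1,3)
m=(Z>0.1); 
t=P[P[:,2]>.0545]; hull=cv2.convexHull((t[:,:2]*1000).astype(np.float32)); print("head circ",cv2.minEnclosingCircle(hull),np.median(t[:,2]))
C=np.array([.5015,-.2105])
r=np.hypot(*(P[:,:2]-C).T)
s=P[(r<.022)&(P[:,2]<.0535)]
v=cv2.fitLine((s[:,:2]*1000).astype(np.float32),cv2.DIST_HUBER,0,.01,.01).ravel(); print("slot line",len(s),v,np.degrees(np.arctan2(-v[0],v[1])))
b=P[(P[:,2]>.036)&(P[:,2]<.0445)&(r>.028)]; R=cv2.minAreaRect((b[:,:2]*1000).astype(np.float32)); print("block",R)
c=pickle.load(open("side1.pkl","rb")); W=cloud(c); 
for nm,lo,hi,xy in(("head",.0545,.07,(.5015,-.2105)),("handletop",.158,.18,(.519,.31)),("handle",.115,.18,(.519,.31)),("stand",.088,.1,(.53,.263))):
    Q=W.reshape(-1,3); q=Q[(Q[:,2]>lo)&(Q[:,2]<hi)&(np.hypot(Q[:,0]-xy[0],Q[:,1]-xy[1])<(.04 if nm!="stand" else .12))]
    print(nm,len(q),cv2.minAreaRect((q[:,:2]*1000).astype(np.float32)),np.median(q,0).round(4))
u,v=pix(c,[.5015,-.2105,.06]).astype(int); save(c,"side_slot.png",(u-40,v-30,u+40,v+30),8)
E
```

```text
head circ ((501.0967102050781, -210.7371826171875), 27.751230239868164) 0.06044745095707427
slot line 73 [ 1.6385713e-01  9.8648405e-01  5.0242752e+02 -2.1149936e+02] -9.430849
block ((501.4129943847656, -210.17916870117188), (64.39051055908203, 66.06324768066406), 8.800237655639648)
head 182 ((499.2386169433594, -207.18551635742188), (50.180397033691406, 51.602210998535156), 72.11449432373047) [ 0.5009 -0.2036  0.0604]
handletop 275 ((517.5191650390625, 313.3602600097656), (21.71633529663086, 37.45804977416992), 14.86319351196289) [0.5172 0.318  0.1648]
handle 662 ((517.4434814453125, 313.4957580566406), (22.443519592285156, 38.20068359375), 16.4028263092041) [0.5158 0.3273 0.1521]
stand 2451 ((529.0353393554688, 263.6832275390625), (80.0819320678711, 193.60621643066406), 11.07100772857666) [0.5262 0.2927 0.0955]
```

View pics/side_slot.png

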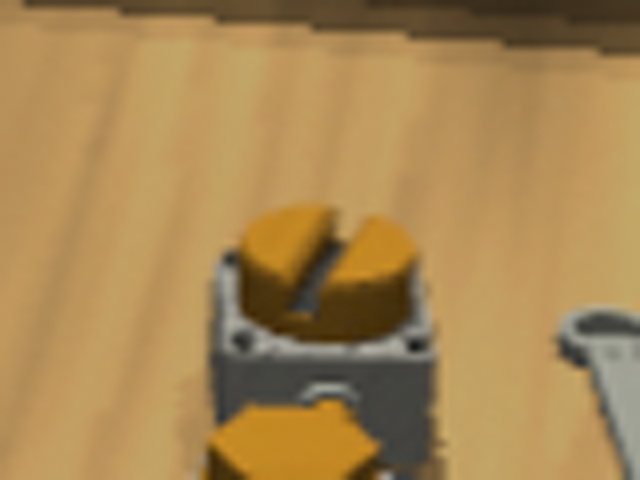

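```bash
cat >> h.py <<'E'
from scipy.spatial.transform import Rotation as Ro
def yawof(s):
    R=Ro.from_rotvec(s["tool_rot"]).as_matrix(); return np.degrees(np.arctan2(R[1,1],R[0,1])),R
def plan(w,legs,pos=None,yaw=None):
    s=manip.get_state(); y,R=yawof(s); p=np.array(s["eef_pos"])*1000
    print("t",round(s["t"],2),"pos",p.round(1),"yawY",round(y,2),"tilt",np.degrees(np.arccos(-R[2,2])).round(2),"F",np.round(s["ft_force"],1),"w",round(s["width"],4))
    if pos is not None:p=np.array(pos,float)
    if yaw is not None:y=yaw
    rows=[]
    for tp,ty,n in legs:
        tp=np.array(tp,float)
        for i in range(n):
            k=n-i; d=(tp-p)/k; dy=(ty-y)/k
            a=np.radians(y); Y=np.array([np.cos(a),np.sin(a),0]); Zt=np.array([0,0,-1.]); X=np.cross(Y,Zt)
            sh=np.round([d@X,d@Y,d@Zt],1); tz=round(-dy,1)
            rows.append([w,[float(v) for v in sh],float(tz)])
            p=p+sh@np.array([X,Y,Zt]); y=y-tz
    for i in range(0,len(rows),8): print(str(rows[i:i+8]).replace(" ",""))
    print("end",p.round(1),round(y,2))
E
python3 -c "
from h import *
plan(60,[([450,-200,300],-30,16),([518.5,311,300],15.1,16)])"
```

```text
t 0.5 pos [ 161.2 -603.8  222.7] yawY -75.06 tilt 0.0 F [-0.2 -0.7 -0.1] w 0.0879
[[60,[23.9,-19.7,-4.8],-2.8],[60,[24.9,-18.5,-4.8],-2.8],[60,[25.8,-17.3,-4.8],-2.8],[60,[26.6,-16.0,-4.8],-2.8],[60,[27.3,-14.7,-4.8],-2.8],[60,[28.0,-13.4,-4.8],-2.8],[60,[28.6,-12.0,-4.9],-2.8],[60,[29.2,-10.6,-4.8],-2.8]]
[[60,[29.7,-9.1,-4.9],-2.8],[60,[30.1,-7.7,-4.8],-2.8],[60,[30.4,-6.2,-4.9],-2.8],[60,[30.7,-4.7,-4.8],-2.9],[60,[30.9,-3.1,-4.9],-2.8],[60,[31.0,-1.6,-4.8],-2.9],[60,[31.0,-0.0,-4.9],-2.8],[60,[30.9,1.5,-4.8],-2.9]]
[[60,[29.8,-12.2,-0.0],-2.8],[60,[30.4,-10.8,-0.0],-2.8],[60,[30.9,-9.3,-0.0],-2.8],[60,[31.3,-7.8,-0.0],-2.8],[60,[31.6,-6.2,-0.0],-2.8],[60,[31.9,-4.7,-0.0],-2.8],[60,[32.1,-3.1,-0.0],-2.8],[60,[32.2,-1.5,-0.0],-2.8]]
[[60,[32.2,0.0,-0.0],-2.8],[60,[32.2,1.6,-0.0],-2.8],[60,[32.1,3.2,-0.0],-2.8],[60,[31.8,4.8,-0.0],-2.9],[60,[31.6,6.3,-0.0],-2.8],[60,[31.2,7.9,-0.0],-2.9],[60,[30.8,9.5,-0.0],-2.8],[60,[30.3,10.9,-0.0],-2.9]]
end [518.5 311.  300. ] 15.14
```

send_rows(
  rows=[
    [60,[24,-20,-5],-2.8],
    [60,[25,-18.5,-5],-2.8],
    [60,[26,-17,-5],-2.8],
    [60,[26.5,-16,-5],-2.8],
    [60,[27.5,-14.5,-5],-2.8],
    [60,[28,-13.5,-5],-2.8],
    [60,[28.5,-12,-5],-2.8],
    [60,[29,-10.5,-5],-2.8],
  ],
)

```text
t: 1.17
eef_pos: [0.3065, -0.4008, 0.2631]
tool_rot: [2.975, 1.009, 0.0]
ft_force: [0.5, -0.6, -0.4]
width: 0.0601
```

send_rows(
  rows=[
    [60,[29.5,-9,-5],-2.8],
    [60,[30,-7.5,-5],-2.8],
    [60,[30.5,-6,-5],-2.8],
    [60,[30.5,-4.5,-5],-2.8],
    [60,[31,-3,-5],-2.8],
    [60,[31,-1.5,-5],-2.8],
    [60,[31,0,-5],-2.8],
    [60,[31,1.5,-5],-2.8],
  ],
)

```text
t: 1.83
eef_pos: [0.4518, -0.1997, 0.3032]
tool_rot: [2.722, 1.568, 0.001]
ft_force: [0.5, -0.4, -0.1]
width: 0.0599
```

send_rows(
  rows=[
    [60,[30,-12,0],-2.8],
    [60,[30.5,-11,0],-2.8],
    [60,[31,-9.5,0],-2.8],
    [60,[31.5,-8,0],-2.8],
    [60,[31.5,-6,0],-2.8],
    [60,[32,-4.5,0],-2.8],
    [60,[32,-3,0],-2.8],
    [60,[32,-1.5,0],-2.8],
  ],
)

```text
t: 2.5
eef_pos: [0.4869, 0.0562, 0.3029]
tool_rot: [2.366, 2.067, 0.001]
ft_force: [0.1, -0.3, -0.7]
width: 0.0599
```

```bash
python3 -c "
from h import *
plan(60,[([518.2,311,260],15.1,8),([518.2,311,190],15.1,4),([518.2,311,118],15.1,4)])"
```

```text
t 2.5 pos [486.9  56.2 302.9] yawY -7.71 tilt 0.03 F [ 0.1 -0.3 -0.7] w 0.0599
[[60,[32.1,-0.4,5.4],-2.9],[60,[32.1,1.2,5.4],-2.8],[60,[32.0,2.8,5.4],-2.9],[60,[31.8,4.4,5.3],-2.8],[60,[31.5,6.0,5.4],-2.9],[60,[31.2,7.5,5.3],-2.8],[60,[30.7,9.1,5.4],-2.9],[60,[30.3,10.6,5.3],-2.8]]
[[60,[0.0,-0.0,17.5],-0.0],[60,[0.0,-0.0,17.5],-0.0],[60,[0.0,-0.0,17.5],-0.0],[60,[0.0,-0.0,17.5],-0.0],[60,[0.0,-0.0,18.0],-0.0],[60,[0.0,-0.0,18.0],-0.0],[60,[0.0,-0.0,18.0],-0.0],[60,[0.0,-0.0,18.0],-0.0]]
end [518.2 311.  118. ] 15.09
```

send_rows(
  rows=[
    [60,[32,-0.5,5.5],-2.9],
    [60,[32,1,5.5],-2.8],
    [60,[32,3,5.5],-2.9],
    [60,[32,4.5,5],-2.8],
    [60,[31.5,6,5.5],-2.9],
    [60,[31,7.5,5],-2.8],
    [60,[30.5,9,5.5],-2.9],
    [60,[30.5,10.5,5.5],-2.8],
  ],
)

```text
t: 3.17
eef_pos: [0.5187, 0.3107, 0.2595]
tool_rot: [1.91, 2.494, 0.0]
ft_force: [1.9, -0.1, 0.2]
width: 0.0602
```

send_rows(
  rows=[
    [60,[0,0,17.5],0],
    [60,[0,0,17.5],0],
    [60,[0,0,17.5],0],
    [60,[0,0,17.5],0],
  ],
)

```text
t: 3.5
eef_pos: [0.5186, 0.3094, 0.1889]
tool_rot: [1.913, 2.492, 0.0]
ft_force: [-0.2, 0.7, 0.3]
width: 0.0599
```

```bash
python3 -c "
from h import *
plan(60,[([518.2,311,118],15.1,5)])
c=manip.camera('side'); save(c,'s2.png',(220,220,340,340),5)"
```

```text
t 3.5 pos [518.6 309.4 188.9] yawY 14.98 tilt 0.01 F [-0.2  0.7  0.3] w 0.0599
[[60,[0.3,0.0,14.2],-0.0],[60,[0.3,0.0,14.2],-0.0],[60,[0.3,0.0,14.2],-0.0],[60,[0.4,0.0,14.1],-0.1],[60,[0.3,0.0,14.2],-0.0]]
end [518.2 311.  118. ] 15.08
```

View pics/s2.png

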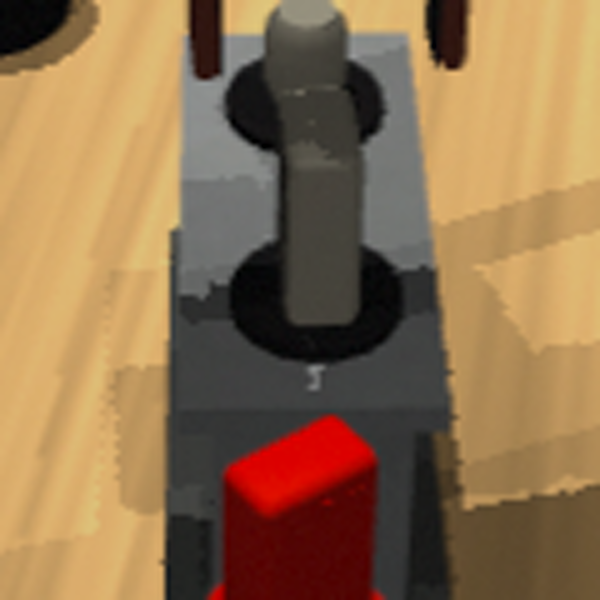

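Enlarged side view: the fingers sit either side of the grey handle, at crop columns ~205 and ~450, with the handle at ~322. The red look-alike is clear of them. Descending and gripping.

send_rows(
  rows=[
    [60,[0.3,0,14],0],
    [60,[0.3,0,14],0],
    [60,[0.3,0,14],0],
    [60,[0.3,0,14],0],
    [60,[0.3,0,14],0],
    [18,[0,0,0],0],
    [18,[0,0,0],0],
    [18,[0,0,0],0],
  ],
  grip_force=35,
)

```text
t: 4.22
eef_pos: [0.5189, 0.3108, 0.1207]
tool_rot: [1.914, 2.491, 0.002]
ft_force: [-1.3, 0.6, -0.0]
width: 0.0436
```

send_rows(
  rows=[
    [10,[0,0,0],0],
    [10,[0,0,0],0],
    [10,[0,0,0],0],
  ],
  grip_force=40,
)

```text
t: 4.47
eef_pos: [0.5187, 0.3107, 0.1205]
tool_rot: [1.913, 2.491, 0.002]
ft_force: [-1.2, -0.4, -0.1]
width: 0.0233
```

send_rows(
  rows=[
    [10,[0,0,0],0],
    [10,[0,0,0],0],
    [10,[0,0,0],0],
  ],
)

```text
t: 4.72
eef_pos: [0.5188, 0.3108, 0.1204]
tool_rot: [1.913, 2.491, 0.002]
ft_force: [-0.8, -0.4, 5.6]
width: 0.0217
```

send_rows(
  rows=[
    [10,[0,0,-15],0],
    [10,[0,0,-25],0],
    [10,[0,0,-25],0],
    [10,[0,0,-30],0],
    [10,[0,0,-30],0],
    [10,[0,0,-15],0],
  ],
)

```text
t: 5.22
eef_pos: [0.5191, 0.311, 0.2629]
tool_rot: [1.913, 2.49, 0.005]
ft_force: [0.2, -0.3, -1.5]
width: 0.0219
```

```bash
python3 - <<'E'
from h import *
import pickle
c=manip.camera('side'); save(c,'s3.png',(160,100,400,340),2.5); pickle.dump(c,open("s3.pkl","wb"))
c=manip.camera('top'); save(c,'t3.png',(120,140,300,290),4); pickle.dump(c,open("t3.pkl","wb"))
plan(10,[([501.3,-210.5,260],-9.4,22)])
E
```

```text
t 5.32 pos [519.6 311.3 262.5] yawY 14.94 tilt 0.3 F [ 0.4 -0.2 -1.5] w 0.0215
[[10,[-22.7,-6.9,0.1],1.1],[10,[-22.8,-6.5,0.1],1.1],[10,[-23.0,-6.0,0.1],1.1],[10,[-23.1,-5.6,0.1],1.1],[10,[-23.2,-5.2,0.1],1.1],[10,[-23.3,-4.7,0.1],1.1],[10,[-23.3,-4.3,0.1],1.1],[10,[-23.4,-3.8,0.1],1.1]]
[[10,[-23.5,-3.4,0.1],1.1],[10,[-23.5,-2.9,0.1],1.1],[10,[-23.6,-2.5,0.1],1.1],[10,[-23.6,-2.0,0.1],1.1],[10,[-23.7,-1.5,0.1],1.1],[10,[-23.7,-1.1,0.1],1.1],[10,[-23.7,-0.6,0.1],1.1],[10,[-23.7,-0.2,0.1],1.1]]
[[10,[-23.7,0.3,0.2],1.1],[10,[-23.7,0.7,0.1],1.1],[10,[-23.7,1.2,0.2],1.1],[10,[-23.7,1.6,0.1],1.1],[10,[-23.7,2.1,0.2],1.2],[10,[-23.6,2.6,0.1],1.1]]
end [ 501.3 -210.5  260. ] -9.36
```

View pics/s3.png

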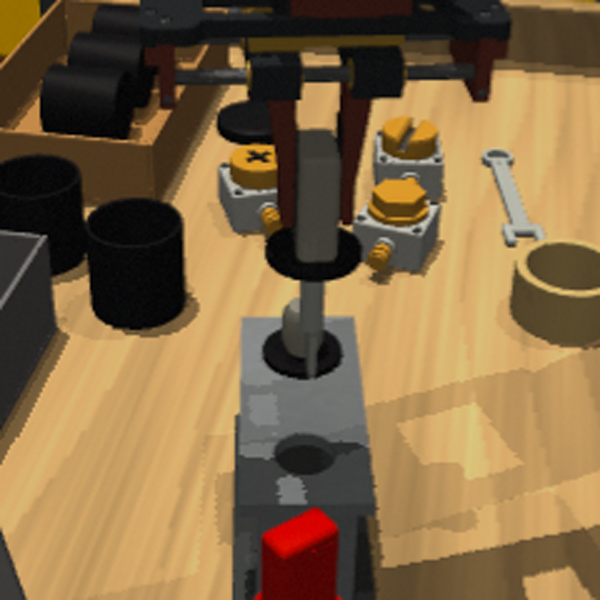

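The driver is held upright and clear of the stand, its blade hanging at crop (312,350). Moving to the slot.

send_rows(
  rows=[
    [10,[-15,-5,-1],1],
    [10,[-23,-7,-1],1],
    [10,[-23,-6,0],1],
    [10,[-23,-6,0],1],
    [10,[-23,-6,0],1],
    [10,[-23,-5,0],1],
    [10,[-23,-5,0],1],
    [10,[-23,-4,0],1],
  ],
)

```text
t: 5.98
eef_pos: [0.5077, 0.127, 0.2593]
tool_rot: [-2.083, -2.348, 0.006]
ft_force: [-0.0, -0.4, -1.4]
width: 0.0218
```

send_rows(
  rows=[
    [10,[-23.5,-4,0],1],
    [10,[-23.5,-3,0],1],
    [10,[-23.5,-3,0],1],
    [10,[-23.5,-2,0],1],
    [10,[-23.5,-2,0],1],
    [10,[-23.5,-1,0],1],
    [10,[-23.5,-1,0],1],
    [10,[-23.5,0,0],1],
  ],
)

```text
t: 6.65
eef_pos: [0.5028, -0.0612, 0.2594]
tool_rot: [-2.241, -2.197, 0.004]
ft_force: [1.2, 0.4, -1.6]
width: 0.0215
```

```bash
python3 - <<'E'
from h import *
plan(10,[([501.3,-210.5,240],-9.4,8)])
E
```

```text
t 6.65 pos [502.8 -61.2 259.4] yawY -1.16 tilt 0.25 F [ 1.2  0.4 -1.6] w 0.0215
[[10,[-18.7,0.2,2.4],1.0],[10,[-18.6,0.5,2.4],1.0],[10,[-18.6,0.8,2.4],1.0],[10,[-18.6,1.2,2.4],1.0],[10,[-18.6,1.5,2.4],1.1],[10,[-18.6,1.9,2.5],1.0],[10,[-18.6,2.2,2.4],1.1],[10,[-18.5,2.5,2.5],1.0]]
end [ 501.3 -210.5  240. ] -9.36
```

send_rows(
  rows=[
    [10,[-18.5,0,2.5],1],
    [10,[-18.5,0.5,2.5],1],
    [10,[-18.5,1,2.5],1],
    [10,[-18.5,1,2.5],1],
    [10,[-18.5,1.5,2.5],1],
    [10,[-18.5,2,2.5],1.1],
    [10,[-18.5,2,2.5],1.1],
    [10,[-18.5,2.5,2.5],1],
  ],
)

```text
t: 7.32
eef_pos: [0.5014, -0.2089, 0.2391]
tool_rot: [-2.392, -2.03, 0.003]
ft_force: [0.5, 0.7, -1.8]
width: 0.0218
```

send_rows(
  rows=[
    [10,[0,0,20],0],
    [10,[0,0,20],0],
    [10,[0,0,10],0],
  ],
)

```text
t: 7.57
eef_pos: [0.5003, -0.2079, 0.1876]
tool_rot: [-2.391, -2.029, 0.005]
ft_force: [-0.3, -0.0, -2.1]
width: 0.0217
```

```bash
python3 - <<'E'
from h import *
import pickle
plan(10,[([501.3,-210.5,185],-9.4,1)])
c=manip.camera('side'); save(c,'s4.png',(270,60,380,180),5); pickle.dump(c,open("s4.pkl","wb"))
d=manip.camera('top'); save(d,'t4.png',(370,180,490,280),5); pickle.dump(d,open("t4.pkl","wb"))
plan(10,[([501.3,-210.5,185],-9.4,1)])
E
```

```text
t 7.57 pos [ 500.3 -207.9  187.6] yawY -9.35 tilt 0.39 F [-0.3 -0.  -2.1] w 0.0217
[[10,[-2.4,1.4,2.6],0.1]]
end [ 501.3 -210.5  185. ] -9.45
t 7.67 pos [ 500.8 -207.4  188.4] yawY -9.29 tilt 0.41 F [ 0.4 -0.2 -1.9] w 0.022
[[10,[-2.9,1.0,3.4],0.1]]
end [ 501.3 -210.5  185. ] -9.39
```

View pics/s4.png

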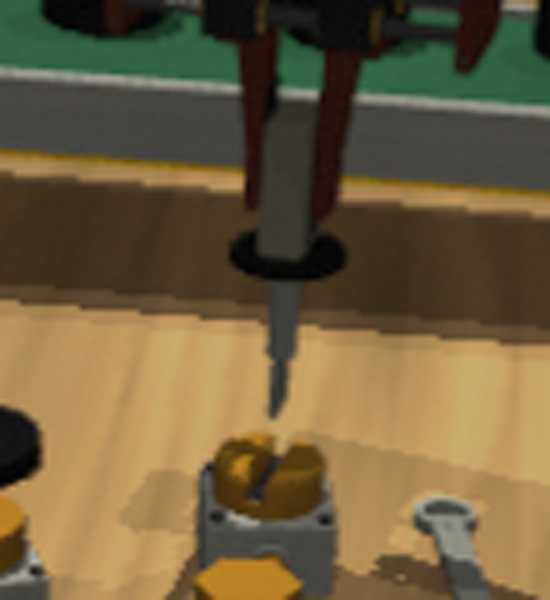

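View pics/t4.png

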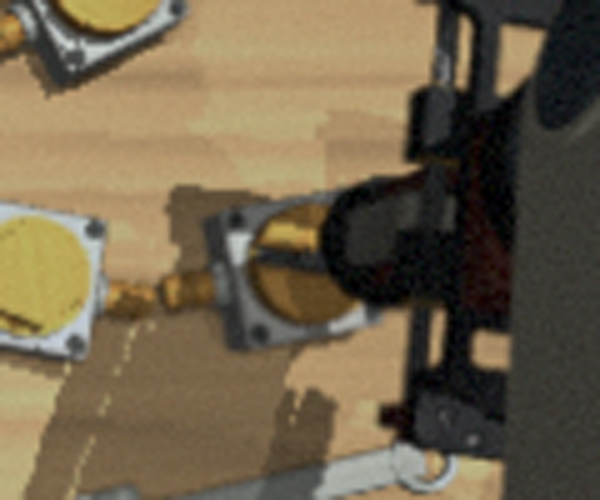

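```bash
python3 - <<'E'
from h import *
import pickle
c=pickle.load(open("s4.pkl","rb")); W=cloud(c)
v0,u0=60,270
for z in np.arange(.088,.22,.008):
    S=W[100:150,310:345] if z<.15 else W[70:130,310:345]
    S=W[60:150,305:345]
    q=S[(abs(S[...,2]-z)<.004)&(np.hypot(S[...,0]-.5013,S[...,1]+.2105)<.035)]
    if len(q): print(round(z,3),len(q),q.mean(0).round(4),q[:,0].min().round(4),q[:,0].max().round(4),q[:,1].min().round(4),q[:,1].max().round(4))
for p in([.5013,-.2105,.06],[.5013,-.2105,.087],[.5013,-.2105,.16],[.5013-.0037+.0,-.2105+.0,.06]): print(p,(pix(c,p)-[270,60])*5)
E
```

```text
0.088 6 [ 0.4976 -0.2022  0.0895] 0.4943 0.4999 -0.2132 -0.1958
0.096 10 [ 0.4971 -0.2031  0.0965] 0.4944 0.5005 -0.2139 -0.1935
0.104 12 [ 0.4977 -0.2007  0.1042] 0.4951 0.5009 -0.216 -0.1924
0.112 12 [ 0.499  -0.1987  0.1117] 0.4953 0.5019 -0.2073 -0.1924
0.12 20 [ 0.4966 -0.2021  0.1199] 0.4908 0.5025 -0.2087 -0.1964
0.128 21 [ 0.4978 -0.2025  0.1284] 0.4912 0.5036 -0.2082 -0.1982
0.136 19 [ 0.4976 -0.2023  0.1367] 0.4919 0.504 -0.2059 -0.1978
0.144 20 [ 0.4983 -0.2023  0.1447] 0.4924 0.5044 -0.2059 -0.1988
0.152 17 [ 0.4977 -0.2028  0.152 ] 0.491 0.5049 -0.2079 -0.1956
0.16 2 [ 0.5068 -0.1829  0.1639] 0.5057 0.508 -0.183 -0.1828
0.168 150 [ 0.4967 -0.1969  0.1684] 0.4714 0.5246 -0.2304 -0.1783
0.176 35 [ 0.4981 -0.1924  0.1764] 0.4863 0.5097 -0.2146 -0.1856
0.184 38 [ 0.4992 -0.1907  0.184 ] 0.4866 0.5103 -0.2122 -0.1853
0.192 61 [ 0.498  -0.1938  0.1923] 0.478 0.5183 -0.2079 -0.1841
0.2 65 [ 0.4971 -0.1949  0.2   ] 0.4766 0.5186 -0.2164 -0.1857
0.208 75 [ 0.498  -0.1951  0.2082] 0.4772 0.5196 -0.2136 -0.1852
0.216 61 [ 0.4981 -0.1938  0.2162] 0.4776 0.5195 -0.2057 -0.1861
[0.5013, -0.2105, 0.06] [265.64896481 455.90958465]
[0.5013, -0.2105, 0.087] [269.26506371 404.91365901]
[0.5013, -0.2105, 0.16] [279.45259985 260.84076189]
[0.4976, -0.2105, 0.06] [273.32326744 456.59354442]
```

```bash
python3 - <<'E'
from h import *
import pickle
for f,off in(("side1.pkl",(.5,-.2085)),("s4.pkl",(.5,-.2085)),("top1.pkl",(.5012,-.2105))):
    c=pickle.load(open(f,"rb")); Q=cloud(c).reshape(-1,3)
    r=np.hypot(Q[:,0]-off[0],Q[:,1]-off[1])
    h=Q[(Q[:,2]>.045)&(Q[:,2]<.07)&(r<.032)]
    t=h[h[:,2]>.057]; 
    print(f,"circle",cv2.minEnclosingCircle((h[:,:2]*1000).astype(np.float32)),cv2.minEnclosingCircle((t[:,:2]*1000).astype(np.float32)))
    s=h[(h[:,2]<.054)&(np.hypot(h[:,0]-off[0],h[:,1]-off[1])<.02)]
    v=cv2.fitLine((s[:,:2]*1000).astype(np.float32),cv2.DIST_HUBER,0,.01,.01).ravel(); print(len(s),v,np.degrees(np.arctan2(-v[0],v[1])), "x at yc", v[2]+v[0]/v[1]*(off[1]*1000-v[3]))
    # slot-aligned: perpendicular coordinate of top-face points -> gap
    a=np.radians(-9.4); n=np.array([np.cos(a),np.sin(a)]); e=(h[:,:2]-off)@n*1000
    T=e[(h[:,2]>.0575)]; print(np.histogram(T,bins=np.arange(-14,15,1))[0])
E
```

```text
side1.pkl circle ((500.9841613769531, -206.59507751464844), 28.70703887939453) ((501.3739013671875, -206.37014770507812), 28.703479766845703)
28 [ 2.0071441e-01  9.7964978e-01  5.0332721e+02 -2.0789809e+02] -11.578739 x at yc 503.2039
[7 1 6 3 6 3 2 5 2 1 0 0 0 0 0 0 0 1 5 5 6 4 4 5 4 4 1 5]
s4.pkl circle ((498.57281494140625, -207.3555908203125), 29.67521095275879) ((498.4312438964844, -209.36251831054688), 27.693443298339844)
24 [ 2.2457956e-01  9.7445577e-01  5.0281613e+02 -2.0754147e+02] -12.978154 x at yc 502.5952
[4 5 2 3 6 4 3 3 1 3 0 0 0 0 0 0 0 2 2 5 4 6 4 4 5 3 4 3]
top1.pkl circle ((498.8374328613281, -210.00865173339844), 29.270360946655273) ((501.96649169921875, -210.58453369140625), 27.610010147094727)
64 [ 2.0679596e-01  9.7838408e-01  5.0255453e+02 -2.1016418e+02] -11.934652 x at yc 502.48355
[ 6 10 11  9 12  5 12 11  7 10  0  0  0  0  0  0  0  1  4  8 12 10 10  9
  8 11 10 13]
```

send_rows(
  rows=[
    [10,[-1,1.3,8],0],
    [10,[0,0,8],0],
    [10,[0,0,6],0],
    [10,[0,0,3],0],
    [10,[0,0,3],0],
    [10,[0,0,3],0],
  ],
)

```text
t: 8.17
eef_pos: [0.505, -0.2094, 0.1607]
tool_rot: [2.393, 2.035, 0.0]
ft_force: [0.1, -1.2, -2.0]
width: 0.0218
```

```bash
python3 - <<'E'
from h import *
plan(10,[([501.3,-210.5,148.5],-9.4,4)])
c=manip.camera('side'); save(c,'s5.png',(270,80,380,190),5)
E
```

```text
t 8.17 pos [ 505.  -209.4  160.7] yawY -9.24 tilt 0.03 F [ 0.1 -1.2 -2. ] w 0.0218
[[10,[-0.4,-0.9,3.0],0.0],[10,[-0.4,-0.8,3.1],0.1],[10,[-0.5,-0.9,3.0],0.0],[10,[-0.4,-0.8,3.1],0.1]]
end [ 501.3 -210.5  148.5] -9.44
```

View pics/s5.png

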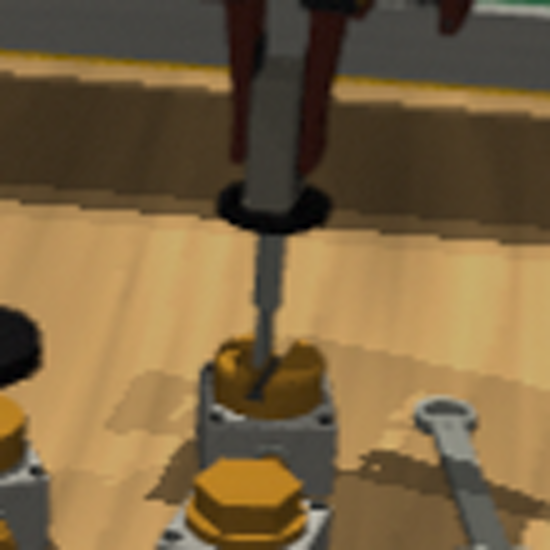

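```bash
python3 - <<'E'
from h import *
import pickle
for i in range(3):
    c=manip.camera('side');plan(10,[([501.3,-210.5,160],-9.4,1)])
pickle.dump(c,open("s6.pkl","wb"));W=cloud(c)
for z in np.arange(.064,.13,.008):
    S=W[90:180,305:345]
    q=S[(abs(S[...,2]-z)<.004)&(np.hypot(S[...,0]-.5013,S[...,1]+.2105)<.03)]
    if len(q): print(round(z,3),len(q),q.mean(0).round(4),q[:,0].min().round(4),q[:,0].max().round(4))
E
```

```text
t 8.27 pos [ 504.6 -209.3  160.4] yawY -9.25 tilt 0.02 F [ 0.3  0.4 -1.1] w 0.022
[[10,[-1.7,-3.1,0.4],0.2]]
end [ 501.3 -210.5  160. ] -9.45
t 8.32 pos [ 504.8 -209.3  160.7] yawY -9.25 tilt 0.0 F [ 0.2  0.3 -1.8] w 0.0218
[[10,[-1.7,-3.2,0.7],0.2]]
end [ 501.3 -210.5  160. ] -9.45
t 8.37 pos [ 504.9 -209.4  160.8] yawY -9.25 tilt 0.02 F [ 0.5 -0.6 -1. ] w 0.0219
[[10,[-1.7,-3.4,0.8],0.1]]
end [ 501.3 -210.5  160. ] -9.35
0.064 92 [ 0.4992 -0.2077  0.0617] 0.4746 0.5258
0.072 13 [ 0.5031 -0.2021  0.0718] 0.5001 0.5061
0.08 12 [ 0.5032 -0.203   0.0798] 0.4989 0.5068
0.088 12 [ 0.5025 -0.2019  0.0892] 0.4963 0.5079
0.096 19 [ 0.5023 -0.2042  0.0961] 0.4962 0.5088
0.104 18 [ 0.5031 -0.2046  0.1039] 0.4969 0.5093
0.112 21 [ 0.5031 -0.2041  0.1123] 0.4969 0.5097
0.12 19 [ 0.5016 -0.2048  0.1203] 0.4956 0.5077
0.128 6 [ 0.5009 -0.2042  0.1254] 0.4961 0.5052
```

send_rows(
  rows=[
    [10,[0,-3,-1],0],
    [10,[0,0,0],0],
    [10,[0,0,0],0],
  ],
)

```text
t: 8.62
eef_pos: [0.5017, -0.2089, 0.162]
tool_rot: [2.393, 2.035, 0.0]
ft_force: [0.1, -0.4, -1.4]
width: 0.0215
```

```bash
python3 - <<'E'
from h import *
import pickle
c=manip.camera('side');plan(10,[([501.3,-210.5,160],-9.4,1)])
save(c,'s7.png',(295,100,355,160),9)
pickle.dump(c,open("s7.pkl","wb"));W=cloud(c)
for z in np.arange(.064,.13,.008):
    S=W[90:180,305:345]
    q=S[(abs(S[...,2]-z)<.004)&(np.hypot(S[...,0]-.5013,S[...,1]+.2105)<.03)]
    if len(q): print(round(z,3),len(q),q.mean(0).round(4),q[:,0].min().round(4),q[:,0].max().round(4))
E
```

```text
t 8.67 pos [ 501.8 -208.9  161.9] yawY -9.26 tilt 0.03 F [-0.1  0.5 -2. ] w 0.0219
[[10,[-1.6,-0.3,1.9],0.1]]
end [ 501.3 -210.5  160. ] -9.36
0.064 89 [ 0.4989 -0.2065  0.0615] 0.4744 0.5258
0.072 14 [ 0.5002 -0.2016  0.0714] 0.4961 0.5034
0.08 10 [ 0.4991 -0.2065  0.0796] 0.496 0.5023
0.088 13 [ 0.5002 -0.2007  0.0889] 0.4959 0.5056
0.096 20 [ 0.4996 -0.2032  0.0965] 0.4936 0.506
0.104 17 [ 0.5001 -0.2039  0.1041] 0.4943 0.5066
0.112 20 [ 0.4989 -0.204   0.1121] 0.4926 0.5046
0.12 18 [ 0.499  -0.2042  0.1201] 0.4932 0.5051
0.128 10 [ 0.5002 -0.2025  0.1266] 0.4937 0.5054
```

View pics/s7.png

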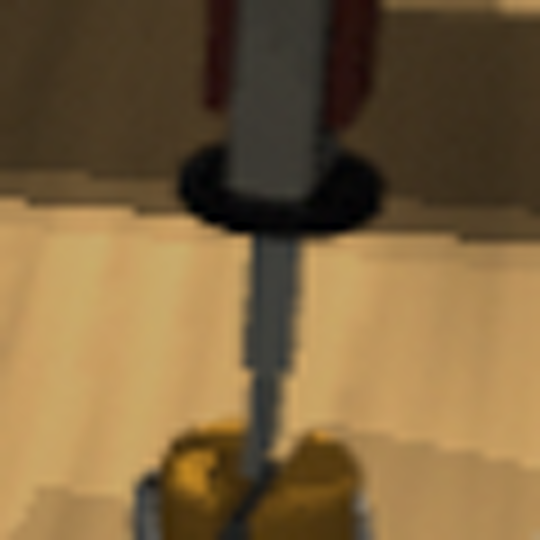

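The blade tip at crop (260,470) now meets the slot. Lowering in small steps while watching the force.

send_rows(
  rows=[
    [10,[-0.5,0,2],0],
    [10,[0,0,2],0],
    [10,[0,0,2],0],
    [10,[0,0,1],0],
  ],
)

```text
t: 9.0
eef_pos: [0.5015, -0.2093, 0.1542]
tool_rot: [-2.393, -2.034, 0.0]
ft_force: [-0.1, 1.0, -2.0]
width: 0.022
```

send_rows(
  rows=[
    [10,[0,0,2],0],
    [10,[0,0,2],0],
    [10,[0,0,1],0],
  ],
)

```text
t: 9.25
eef_pos: [0.5016, -0.2093, 0.1493]
tool_rot: [-2.393, -2.035, 0.0]
ft_force: [-0.4, -0.4, -2.3]
width: 0.0217
```

```bash
python3 - <<'E'
from h import *
c=manip.camera('side');plan(10,[([501.3,-210.5,148.5],-9.4,1)])
save(c,'s8.png',(295,100,355,160),9)
E
```

```text
t 9.3 pos [ 501.5 -209.3  149.2] yawY -9.26 tilt 0.03 F [-0.   0.1 -3. ] w 0.0219
[[10,[-1.2,-0.0,0.7],0.1]]
end [ 501.3 -210.5  148.5] -9.36
```

View pics/s8.png

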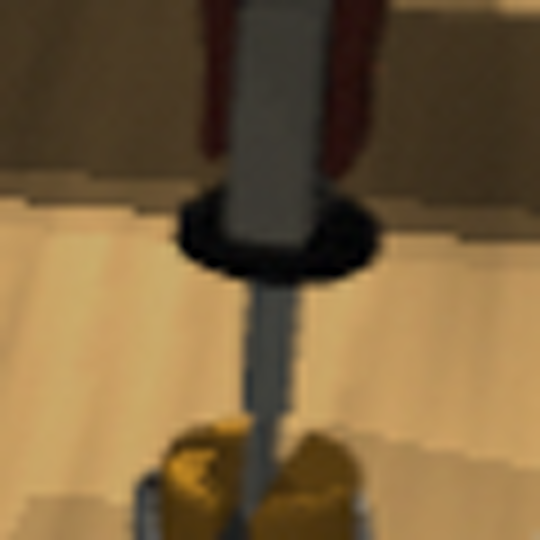

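The blade is in the slot (handle 101.7 mm above it, nominal 101). Turning clockwise.

send_rows(
  rows=[
    [10,[-0.5,0,0.7],0],
    [10,[0,0,0],0],
    [10,[0,0,0],5],
    [10,[0,0,0],5],
    [10,[0,0,0],5],
    [10,[0,0,0],5],
  ],
)

```text
t: 9.8
eef_pos: [0.5017, -0.21, 0.1491]
tool_rot: [2.713, 1.583, 0.0]
ft_force: [-0.0, -0.3, -2.6]
width: 0.0217
```

send_rows(
  rows=[
    [10,[0,0,0],5],
    [10,[0,0,0],5],
    [10,[0,0,0],5],
    [10,[0,0,0],5],
    [10,[0,0,0],5],
  ],
)

```text
t: 10.22
eef_pos: [0.5018, -0.21, 0.1491]
tool_rot: [2.992, 0.958, 0.001]
ft_force: [0.8, 0.2, -2.5]
width: 0.0218
```

```bash
python3 - <<'E'
from h import *
c=manip.camera('side');plan(10,[([501.3,-210.5,148.5],-95,1)]);print(manip.get_state()["ft_torque"])
save(c,'s9.png',(285,90,365,170),7)
E
```

```text
t 10.27 pos [ 501.8 -209.9  149.1] yawY -54.78 tilt 0.02 F [ 0.5  0.2 -2.8] w 0.0218
[[10,[-0.7,0.2,0.6],40.2]]
end [ 501.3 -210.5  148.5] -94.98
[-0.08616248 -0.14699595  0.04658614]
```

View pics/s9.png

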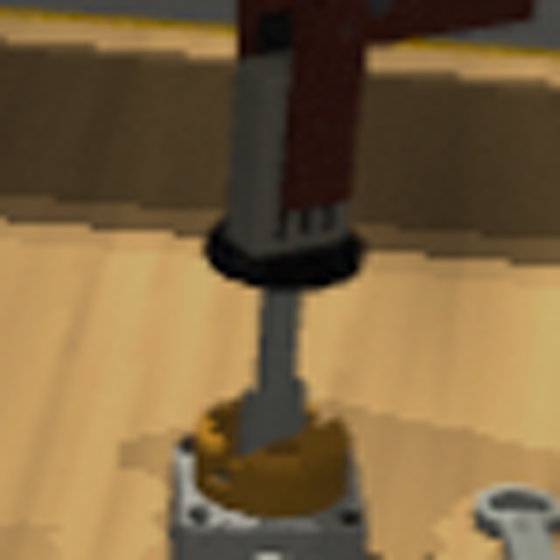

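The head is turning with the blade. Continuing to the stop.

send_rows(
  rows=[
    [10,[0,0,0],5],
    [10,[0,0,0],5],
    [10,[0,0,0],5],
    [10,[0,0,0],5],
    [10,[0,0,0],5],
    [10,[0,0,0],5],
  ],
)

```text
t: 10.77
eef_pos: [0.5019, -0.21, 0.1491]
tool_rot: [3.137, 0.154, 0.001]
ft_force: [0.4, 0.4, -3.8]
width: 0.022
```

```bash
python3 - <<'E'
from h import *
plan(10,[([501.3,-210.5,148.5],-95,1)]);print(manip.get_state()["ft_torque"])
E
```

```text
t 10.77 pos [ 501.9 -210.   149.1] yawY -84.36 tilt 0.05 F [ 0.4  0.4 -3.8] w 0.022
[[10,[-0.7,0.4,0.6],10.6]]
end [ 501.3 -210.5  148.5] -94.96
[-0.07144733 -0.16096162  0.12190471]
```

send_rows(
  rows=[
    [10,[0,0,0],5],
    [10,[0,0,0],4],
    [10,[0,0,0],4],
    [10,[0,0,0],4],
    [10,[0,0,0],0],
  ],
)

```text
t: 11.18
eef_pos: [0.5019, -0.21, 0.1491]
tool_rot: [3.126, -0.306, 0.001]
ft_force: [0.4, -0.3, -2.9]
width: 0.022
```

```bash
python3 - <<'E'
from h import *
plan(10,[([501.3,-210.5,148.5],-95,1)]);print(manip.get_state()["ft_torque"])
c=manip.camera('side')
save(c,'s10.png',(285,90,365,170),7)
E
```

```text
t 11.18 pos [ 501.9 -210.   149.1] yawY -101.18 tilt 0.05 F [ 0.4 -0.3 -2.9] w 0.022
[[10,[-0.5,0.6,0.6],-6.2]]
end [ 501.3 -210.5  148.5] -94.98
[-0.11828504 -0.17974494  0.76740546]
```

View pics/s10.png

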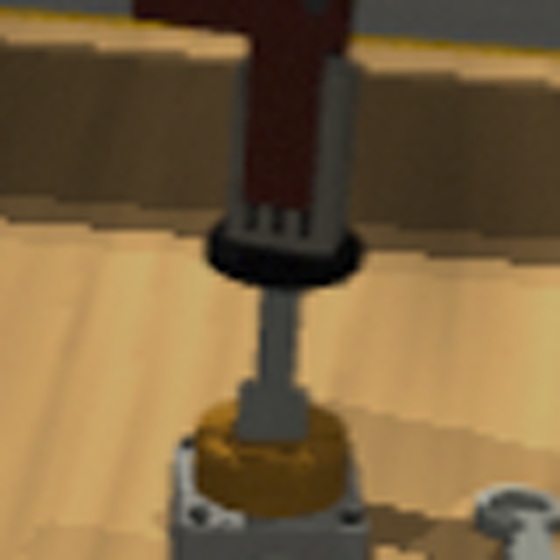

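The torque rose from 0.12 to 0.77 N·m, so the adjuster is at its stop. I'll back off within the play and lift out.

send_rows(
  rows=[
    [10,[0,0,0],0],
    [10,[0,0,0],-4],
    [10,[0,0,0],-4],
    [10,[0,0,0],0],
  ],
)

```text
t: 11.57
eef_pos: [0.5017, -0.21, 0.1491]
tool_rot: [-3.14, 0.084, -0.001]
ft_force: [0.2, -0.6, -2.4]
width: 0.0221
```

```bash
python3 - <<'E'
from h import *
plan(10,[([501.3,-210.5,148.5],-95,1)]);print(manip.get_state()["ft_torque"])
E
```

```text
t 11.57 pos [ 501.7 -210.   149.1] yawY -93.06 tilt 0.02 F [ 0.2 -0.6 -2.4] w 0.0221
[[10,[-0.4,0.6,0.6],1.9]]
end [ 501.3 -210.5  148.5] -94.96
[-0.23806204 -0.09670493  0.04719434]
```

send_rows(
  rows=[
    [10,[0,0,-4],0],
    [10,[0,0,-6],0],
    [10,[0,0,-10],0],
    [10,[0,0,-25],0],
    [10,[0,0,-35],0],
    [10,[0,0,-35],0],
  ],
)

```text
t: 12.07
eef_pos: [0.5008, -0.2093, 0.2655]
tool_rot: [-3.139, 0.091, 0.003]
ft_force: [0.4, -0.8, -2.3]
width: 0.0219
```

```bash
python3 - <<'E'
from h import *
import pickle
print(manip.get_state()["ft_torque"])
c=manip.camera('side'); save(c,'s11.png',(285,40,365,170),5);pickle.dump(c,open("s11.pkl","wb"))
d=manip.camera('top'); save(d,'t11.png',(370,180,490,280),5)
plan(10,[([517,311,262],15,24)])
E
```

```text
[-0.00758527 -0.00472472 -0.01644891]
t 12.17 pos [ 504.8 -211.1  270.8] yawY -93.31 tilt 0.63 F [ 0.6 -0.4 -1.3] w 0.0217
[[10,[-0.7,-21.7,0.4],-4.5],[10,[1.0,-21.7,0.4],-4.5],[10,[2.7,-21.6,0.4],-4.5],[10,[4.3,-21.3,0.4],-4.5],[10,[6.0,-20.9,0.4],-4.5],[10,[7.6,-20.4,0.4],-4.5],[10,[9.2,-19.7,0.4],-4.5],[10,[10.7,-18.9,0.4],-4.5]]
[[10,[12.2,-18.0,0.4],-4.5],[10,[13.6,-17.0,0.3],-4.5],[10,[14.9,-15.9,0.4],-4.5],[10,[16.1,-14.7,0.3],-4.5],[10,[17.2,-13.4,0.4],-4.5],[10,[18.1,-12.0,0.3],-4.5],[10,[19.0,-10.6,0.4],-4.5],[10,[19.8,-9.0,0.3],-4.5]]
[[10,[20.5,-7.4,0.4],-4.5],[10,[21.0,-5.8,0.3],-4.5],[10,[21.4,-4.2,0.4],-4.6],[10,[21.6,-2.4,0.3],-4.5],[10,[21.8,-0.7,0.4],-4.6],[10,[21.7,1.0,0.3],-4.5],[10,[21.6,2.7,0.4],-4.6],[10,[21.3,4.4,0.3],-4.5]]
end [517. 311. 262.] 14.99
```

View pics/s11.png

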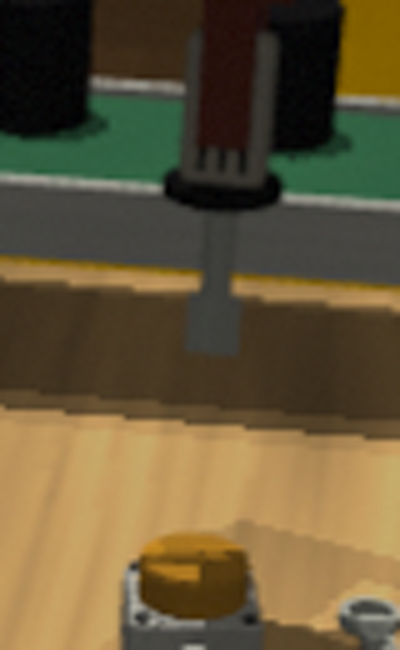

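send_rows(
  rows=[
    [10,[-0.5,-21.5,0],-4.5],
    [10,[1,-21.5,0],-4.5],
    [10,[2.5,-21.5,0],-4.5],
    [10,[4.5,-21.5,0],-4.5],
    [10,[6,-21,0],-4.5],
    [10,[7.5,-20.5,0],-4.5],
    [10,[9,-19.5,0],-4.5],
    [10,[10.5,-19,0],-4.5],
  ],
)

```text
t: 12.83
eef_pos: [0.5045, -0.0352, 0.2638]
tool_rot: [-3.012, -0.89, 0.001]
ft_force: [0.7, 0.1, -1.7]
width: 0.0217
```

send_rows(
  rows=[
    [10,[12,-18,0],-4.5],
    [10,[13.5,-17,0],-4.5],
    [10,[15,-16,0],-4.5],
    [10,[16,-14.5,0],-4.5],
    [10,[17,-13.5,0],-4.5],
    [10,[18,-12,0],-4.5],
    [10,[19,-10.5,0],-4.5],
    [10,[20,-9,0],-4.5],
  ],
)

```text
t: 13.5
eef_pos: [0.5082, 0.1384, 0.2638]
tool_rot: [-2.59, -1.777, 0.001]
ft_force: [0.0, 0.7, -2.3]
width: 0.0218
```

```bash
python3 - <<'E'
from h import *
plan(10,[([520,311.5,262],15,8)])
d=manip.camera('top'); save(d,'t12.png',(370,180,490,280),5)
P=cloud(d)[205:255,400:465].reshape(-1,3)
r=np.hypot(P[:,0]-.5013,P[:,1]+.2105); s=P[(r<.022)&(P[:,2]<.0535)]
v=cv2.fitLine((s[:,:2]*1000).astype(np.float32),cv2.DIST_HUBER,0,.01,.01).ravel(); print("slot line",len(s),v,np.degrees(np.arctan2(-v[0],v[1])))
E
```

```text
t 13.5 pos [508.2 138.4 263.8] yawY -21.07 tilt 0.06 F [ 0.   0.7 -2.3] w 0.0218
[[10,[20.7,-6.4,0.2],-4.5],[10,[21.2,-4.8,0.2],-4.5],[10,[21.5,-3.1,0.2],-4.5],[10,[21.6,-1.4,0.2],-4.5],[10,[21.7,0.3,0.3],-4.5],[10,[21.6,2.0,0.2],-4.5],[10,[21.3,3.7,0.3],-4.5],[10,[21.0,5.4,0.2],-4.6]]
end [520.  311.5 262. ] 15.03
slot line 63 [ 9.8451149e-01  1.7531992e-01  5.0127850e+02 -2.1290089e+02] -79.902725
```

View pics/t12.png

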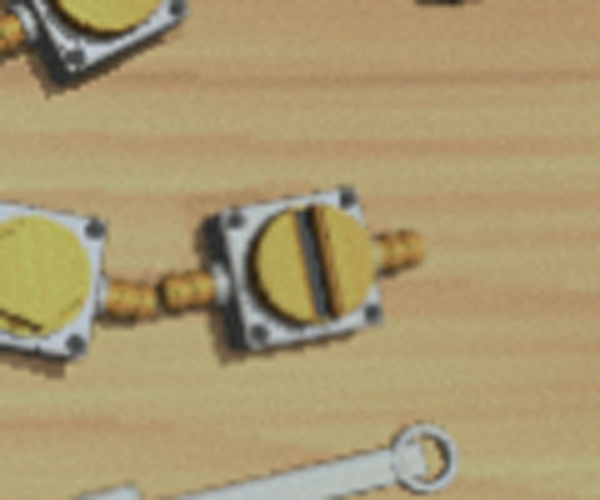

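The adjuster is closed: the slot is square across the hose line, measured at 88.7°. Back to the stand.

send_rows(
  rows=[
    [10,[20.5,-6.5,0],-4.5],
    [10,[21,-5,0],-4.5],
    [10,[21.5,-3,0],-4.5],
    [10,[21.5,-1.5,0],-4.5],
    [10,[21.5,0.5,0],-4.5],
    [10,[21.5,2,0],-4.5],
    [10,[21.5,3.5,0],-4.5],
    [10,[21,5.5,0],-4.5],
  ],
)

```text
t: 14.22
eef_pos: [0.5203, 0.3107, 0.2637]
tool_rot: [-1.914, -2.49, 0.002]
ft_force: [-0.5, 0.0, -1.5]
width: 0.0218
```

send_rows(
  rows=[
    [10,[0,0,10],0],
    [10,[0,0,20],0],
    [10,[0,0,10],0],
    [10,[0,0,0],0],
  ],
)

```text
t: 14.55
eef_pos: [0.5189, 0.3084, 0.2209]
tool_rot: [-1.918, -2.485, 0.009]
ft_force: [-0.3, 0.1, -2.1]
width: 0.0218
```

```bash
python3 - <<'E'
from h import *
import pickle
plan(10,[([520,311.5,120.5],15,8)])
c=manip.camera('side'); save(c,'s13.png',(220,170,340,320),4); W=cloud(c).reshape(-1,3)
d=manip.camera('top'); 
plan(10,[([520,311.5,120.5],15,8)])
for z in np.arange(.106,.2,.01):
    q=W[(abs(W[:,2]-z)<.005)&(np.hypot(W[:,0]-.52,W[:,1]-.3115)<.03)]
    if len(q):print(round(z,3),len(q),q.mean(0).round(4),q[:,0].min().round(4),q[:,0].max().round(4),q[:,1].max().round(4))
E
```

```text
t 14.55 pos [518.9 308.4 220.9] yawY 14.67 tilt 0.35 F [-0.3  0.1 -2.1] w 0.0218
[[10,[0.3,0.2,12.5],-0.0],[10,[0.3,0.2,12.6],-0.0],[10,[0.4,0.2,12.5],-0.1],[10,[0.3,0.3,12.6],-0.0],[10,[0.4,0.2,12.5],-0.1],[10,[0.3,0.3,12.6],-0.0],[10,[0.4,0.2,12.5],-0.1],[10,[0.3,0.3,12.6],-0.0]]
end [520.  311.5 120.5] 14.97
t 14.65 pos [520.6 309.2 223.6] yawY 14.67 tilt 0.09 F [ 0.  -0.2 -2.2] w 0.0217
[[10,[0.3,-0.0,12.9],-0.0],[10,[0.3,-0.0,12.9],-0.0],[10,[0.3,-0.0,12.9],-0.1],[10,[0.3,-0.0,12.9],-0.0],[10,[0.3,-0.0,12.9],-0.1],[10,[0.3,-0.0,12.9],-0.0],[10,[0.3,-0.0,12.9],-0.1],[10,[0.3,-0.0,12.8],-0.0]]
end [520.  311.5 120.5] 14.97
0.116 1 [0.5185 0.3102 0.1194] 0.5185 0.5185 0.3102
0.126 23 [0.516  0.3152 0.1257] 0.5126 0.5223 0.3207
0.136 21 [0.5154 0.3175 0.1361] 0.5127 0.5193 0.3215
0.146 30 [0.5149 0.3162 0.1473] 0.5104 0.5203 0.3213
0.156 56 [0.5169 0.3138 0.156 ] 0.5104 0.5235 0.3175
0.166 53 [0.5167 0.3136 0.166 ] 0.5104 0.524 0.3175
0.176 51 [0.5168 0.3138 0.1757] 0.5107 0.5241 0.3172
0.186 4 [0.517  0.3168 0.1817] 0.5146 0.5187 0.3177
0.196 127 [0.5161 0.3271 0.1991] 0.4912 0.5438 0.3365
```

View pics/s13.png

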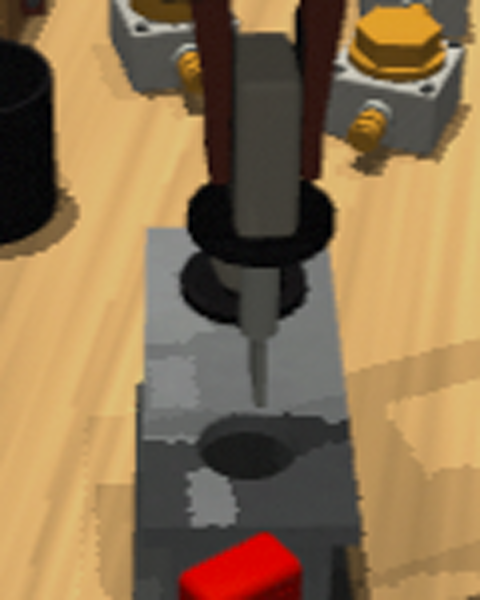

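send_rows(
  rows=[
    [10,[2,1.5,8],0],
    [10,[0,0,10],0],
    [10,[0,0,10],0],
    [10,[0,0,10],0],
    [10,[0,0,0],0],
  ],
)

```text
t: 15.07
eef_pos: [0.5205, 0.3113, 0.1832]
tool_rot: [-1.917, -2.487, 0.006]
ft_force: [-0.4, -0.6, -2.2]
width: 0.0216
```

```bash
python3 - <<'E'
from h import *
c=manip.camera('side'); save(c,'s14.png',(220,190,340,340),4)
plan(10,[([520,311.5,121.5],15,6)])
E
```

```text
t 15.12 pos [520.9 311.6 184.3] yawY 14.74 tilt 0.18 F [-0.3  0.6 -1.7] w 0.0218
[[10,[0.0,-0.2,10.5],-0.0],[10,[0.0,-0.1,10.5],-0.1],[10,[0.0,-0.2,10.4],-0.0],[10,[0.0,-0.1,10.5],-0.1],[10,[0.1,-0.2,10.4],-0.0],[10,[0.0,-0.1,10.5],-0.1]]
end [520.  311.5 121.5] 15.04
```

View pics/s14.png

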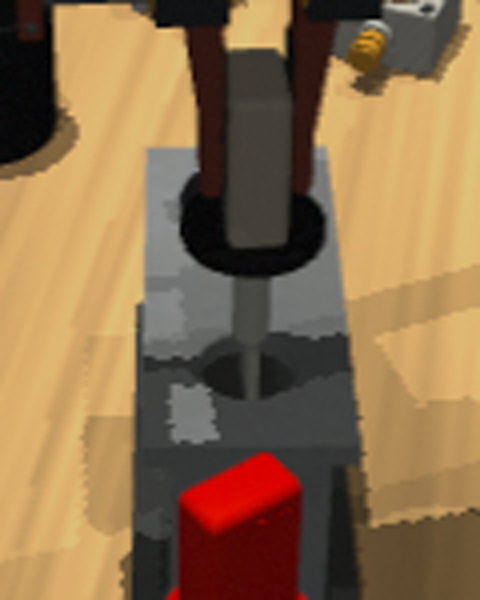

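send_rows(
  rows=[
    [10,[0,0,10],0],
    [10,[0,0,10],0],
    [10,[0,0,10],0],
    [10,[0,0,10],0],
  ],
)

```text
t: 15.45
eef_pos: [0.5217, 0.3121, 0.1449]
tool_rot: [-1.918, -2.488, 0.0]
ft_force: [0.7, 0.2, -2.8]
width: 0.0219
```

send_rows(
  rows=[
    [10,[0,0,10],0],
    [10,[0,0,6],0],
    [10,[0,0,2],0],
    [10,[0,0,1],0],
    [10,[0,0,1],0],
  ],
)

```text
t: 15.87
eef_pos: [0.5221, 0.3124, 0.126]
tool_rot: [1.918, 2.488, 0.001]
ft_force: [-0.1, -0.1, -1.3]
width: 0.0221
```

send_rows(
  rows=[
    [10,[0,0,2],0],
    [10,[0,0,1],0],
    [10,[0,0,1],0],
    [10,[0,0,0],0],
  ],
)

```text
t: 16.2
eef_pos: [0.5219, 0.3122, 0.122]
tool_rot: [1.918, 2.488, 0.0]
ft_force: [0.3, -0.0, -1.9]
width: 0.0214
```

send_rows(
  rows=[
    [10,[0,0,0.7],0],
    [10,[0,0,0],0],
  ],
)

```text
t: 16.37
eef_pos: [0.5219, 0.3122, 0.1213]
tool_rot: [1.918, 2.488, 0.0]
ft_force: [-0.1, 0.4, -2.0]
width: 0.0218
```

```bash
python3 - <<'E'
from h import *
plan(10,[([520,311.5,121.5],15,1)])
c=manip.camera('side'); save(c,'s15.png',(220,210,340,360),4)
E
```

```text
t 16.37 pos [521.9 312.2 121.3] yawY 14.74 tilt 0.01 F [-0.1  0.4 -2. ] w 0.0218
[[10,[-0.2,-2.0,-0.2],-0.3]]
end [520.  311.5 121.5] 15.04
```

View pics/s15.png

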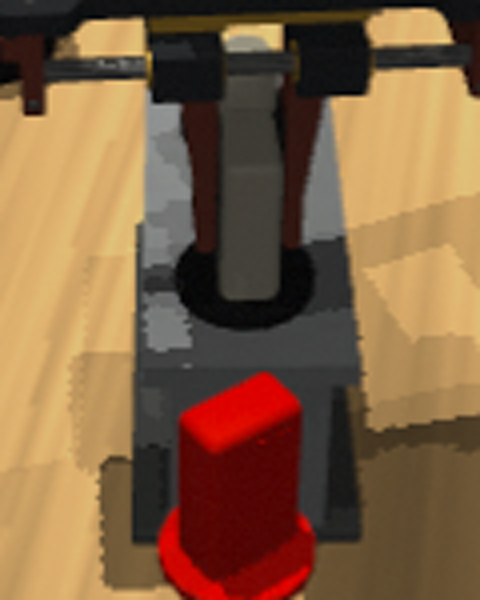

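send_rows(
  rows=[
    [10,[0,0,0.6],0],
    [10,[0,0,0.4],0],
    [10,[0,0,0],0],
  ],
)

```text
t: 16.67
eef_pos: [0.522, 0.3122, 0.1204]
tool_rot: [1.918, 2.488, 0.0]
ft_force: [-0.3, -0.4, -0.6]
width: 0.0218
```

send_rows(
  rows=[
    [60,[0,0,0],0],
    [60,[0,0,0],0],
    [60,[0,0,0],0],
    [60,[0,0,0],0],
    [60,[0,0,0],0],
    [60,[0,0,0],0],
  ],
)

```text
t: 17.17
eef_pos: [0.522, 0.3122, 0.1203]
tool_rot: [1.918, 2.488, 0.0]
ft_force: [0.6, -0.1, 0.3]
width: 0.0577
```

send_rows(
  rows=[
    [60,[0,0,-8],0],
    [60,[0,0,-12],0],
    [60,[0,0,-20],0],
    [60,[0,0,-30],0],
    [60,[0,0,-30],0],
    [60,[0,0,-30],0],
    [60,[0,0,-20],0],
  ],
)

```text
t: 17.75
eef_pos: [0.5228, 0.3128, 0.2749]
tool_rot: [1.917, 2.487, 0.007]
ft_force: [0.3, 1.0, 0.3]
width: 0.06
```

send_rows(
  rows=[
    [60,[-30,0,0],0],
    [60,[-40,0,0],0],
    [60,[-40,0,0],0],
    [60,[-40,0,0],0],
    [60,[-40,0,0],0],
    [60,[-20,0,0],0],
    [60,[0,0,0],0],
  ],
)

```text
t: 18.33
eef_pos: [0.5764, 0.1054, 0.2718]
tool_rot: [1.922, 2.483, 0.001]
ft_force: [-0.3, -0.2, 0.3]
width: 0.0602
```

```bash
python3 - <<'E'
from h import *
plan(10,[([520,311.5,121.5],15,1)])
d=manip.camera('top'); save(d,'t16.png',(120,160,280,280),5)
c=manip.camera('side'); save(c,'s16.png',(220,190,340,340),4)
for n,k in(("top",d),("side",c)):
    W=cloud(k).reshape(-1,3)
    for lo,hi in((.15,.19),(.158,.19),(.097,.11)):
        q=W[(W[:,2]>lo)&(W[:,2]<hi)&(np.hypot(W[:,0]-.5205,W[:,1]-.312)<.035)]
        print(n,lo,len(q),cv2.minAreaRect((q[:,:2]*1000).astype(np.float32)),np.median(q[:,2]).round(4))
P=cloud(d)[205:255,400:465].reshape(-1,3)
r=np.hypot(P[:,0]-.5013,P[:,1]+.2105); s=P[(r<.022)&(P[:,2]<.0535)]
v=cv2.fitLine((s[:,:2]*1000).astype(np.float32),cv2.DIST_HUBER,0,.01,.01).ravel(); print("slot",len(s),np.degrees(np.arctan2(-v[0],v[1])))
E
```

```text
t 18.33 pos [576.4 105.4 271.8] yawY 14.51 tilt 0.11 F [-0.3 -0.2  0.3] w 0.0602
[[10,[213.7,-2.9,150.3],-0.5]]
end [520.  311.6 121.5] 15.01
top 0.15 230 ((521.7398071289062, 310.8988037109375), (21.983959197998047, 38.15098190307617), 14.618294715881348) 0.1658
top 0.158 212 ((521.8405151367188, 310.92510986328125), (21.775815963745117, 38.15098190307617), 14.618293762207031) 0.166
top 0.097 342 ((520.5925903320312, 310.5917053222656), (65.72460174560547, 68.0536880493164), 74.13212585449219) 0.1017
side 0.15 358 ((520.442138671875, 314.9501953125), (22.09589385986328, 40.058414459228516), 14.006935119628906) 0.1643
side 0.158 283 ((520.4584350585938, 314.319580078125), (21.82225799560547, 38.826759338378906), 14.006935119628906) 0.1648
side 0.097 488 ((523.943603515625, 315.68902587890625), (59.463863372802734, 52.516380310058594), 10.626836776733398) 0.1014
slot 68 -81.58179
```

View pics/s16.png

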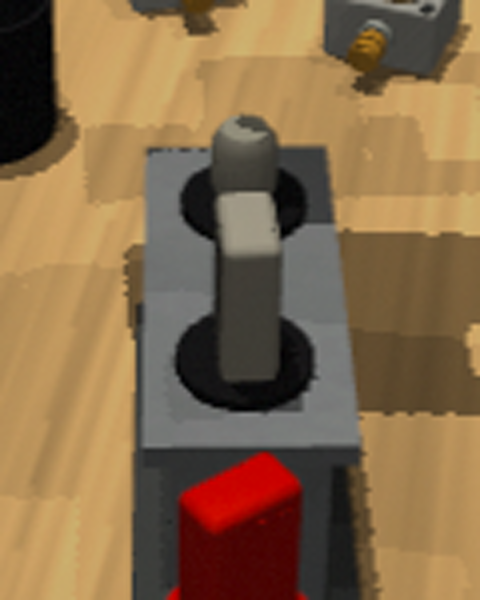

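View pics/t16.png

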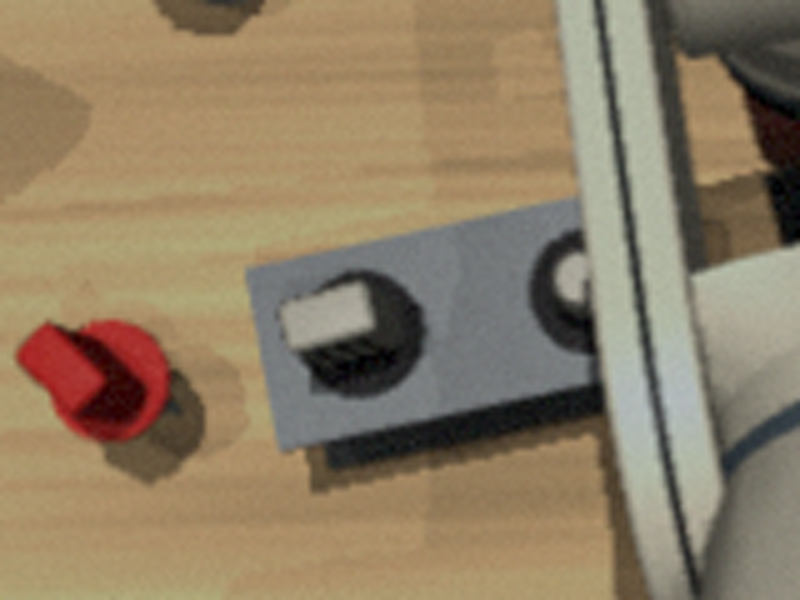

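The driver hangs upright by its collar with its top at 0.165 m, so the handle centre is at 0.133 m and close to the hole axis. The arm is clear and the slot reads as closed. Handing in.

```bash
python3 -c "
from rig import manip
print(manip.sign_off())"
```

```text
the job is handed in; nothing more can be done
None
```

The slotted adjuster is closed and the flat-bladed screwdriver is back in its hole in the stand. I handed the job in after about 18.5 s; the sign-off gives no verdict.

**What I did:** I took the grey flat-handled driver, lowered the blade into the slot and turned it clockwise. At the stop the torque rose from 0.12 to 0.77 N·m. I then backed off within the play, lifted out, hung the driver back by its collar and moved the arm clear.

**Last checks:**
- **Adjuster:** the slot is at about 89–90° to the hose line in two top views (88.7° and 90.4°), so it is closed.
- **Screwdriver:** the handle top is at about 165 mm, so its centre is at about 133 mm. It stands upright, about 2–3 mm from the hole axis.
- **Arm:** the gripper touches nothing, and the red look-alike was left alone.

**Disagreements:**
- **Cameras:** the two cameras differed by 1–4 mm on positions, which is within tolerance.
- **Arm position:** it moved about 3 mm further sideways than commanded on the first approach to the slot. I corrected this from the camera before going in.

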